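# Make up the setup kits for two projector jobs

### The arm

A 6-joint arm with a two-finger parallel gripper is mounted at the origin on the work surface. World frame = base frame: x ahead of the robot, y to its left, z up, the work surface at z = 0. Lengths are in m, angles in rad, forces in N, time in s.
With the tool pointing down it reaches from about 0.325 to 0.9 m from the base axis. Payload 6.1 kg.
Tool frame: the origin (TCP) lies at the centre of the arm's flange, where the gripper is bolted on; the fingertips stand 182 mm ahead of it and the grasp point (between the pads) lies 164 mm ahead of it; z points along the fingers, y is the line along which they close (so a half turn about z gives the same grasp; the last joint's range is limited). The gripper opens to 87 mm and grips with 3 to 60 N. Pads are 19 mm wide; open, the fingers measure 117 mm over their backs; the gripper's body (75 mm by 190 mm) begins 51 mm behind the grasp point.
Start: joints at [-1.379, 0.22, 1.526, -0, 1.395, -0.126], TCP at [0.195, -0.594, 0.405] pointing down, gripper open.
Joint ranges: [-2.98, 2.98], [-0.91, 2.08], [0.09, 2.57], [-1.24, 4.39], [0.2, 2.65], [-2.68, 2.68]. Speed limits (rad/s): [2.57, 2.57, 3.01, 3.14, 3.14, 3.14].

### API

Orientations are given as a unit quaternion [x, y, z, w].
In Python, from bench import arm, vision, job gives the robot as it stands. The module is installed in compiled form; this text tells all that it offers.
- The arm moves only by the tool arm_command, never from a script. Its argument "steps" is a list that holds one entry, the list of rows, each a list of 7 numbers: the shift along the tool's x, y, z in m, then the turn, a rotation vector about the tool's x, y, z in rad, then the opening, from 0 (shut) to 1 (fully open). A call has 1 to 20 rows; each row is the pose to reach, as a shift and turn from the pose commanded when the call began, along the tool's axes at that moment; what a row does not reach only later rows make up. A row lasts 1/12 s, in which the tool goes at most 41.7 mm and 7.16 degrees, less where a joint would pass 70% of its speed; a pose out of reach is approached as far as the arm can. A call with a gripper value outside its range is refused whole. The fingers move at their own pace and stop on an object; the grip force is fixed at half the most. Time passes only in rows, so rows that repeat a pose let the fingers close. It gives the time, the measured TCP pose, the force, the opening and the grip force at its end, in the units of the state.
- arm.read_state(): the state, without advancing time (a new reading comes with each control period).
- vision.grab_frame(name): name is "side" or "top"; returns the picture (480x640x3 uint8, red, green, blue); there is no depth.
- vision.camera_info(name): a dict with "camera_matrix" (3x3 intrinsics, pixels), "R" (3x3) and "t" (3): a world point X has camera coordinates R X + t. Camera axes: x right, y down, z forward; pixel columns grow to the right and rows downward; lengths in m; the calibration is good to about 2 mm. A picture is of the moment at which its call begins. camera_info takes no time and is no camera call.
- job.hand_in(): hands the job in; it is judged then, once.
The state is a dict: "time_s": time; "joints": joint angles; "dq": joint speeds; "joint_torque": joint torques, N m; "ee_pos": TCP position; "eef_rot": TCP orientation; "contact_force": force on the tool from outside, world axes, zero at the start; "torque": the same for the moment, N m; "grip_width": opening from 0.0 (shut) to 1.0 (fully open); "grip_force": force on a finger pad.
Only numpy, scipy, OpenCV 4.12 (cv2) and the standard library are available. Lean on these libraries where they do the work, as an engineer would, in place of code of your own. Each camera call takes 0.05 s, during which the arm holds its last target. There are 200 camera calls.

### The job

Make up the two kits for the profile projector from the stock on the bench: the tray with the shaft gets the V-block and the end stop, one in each square well, and the slim lens in its round well; the tray with the gear gets the arbor in its square well and the wide lens in its round well. Set every piece down on the floor of its well, upright and flat, without dropping it from a height; never tip a lens over, and leave the shaft and the gear lying where they are in their trays.

Things in the scene. Friction and masses are not known exactly. Their poses are not given: they have to be found in the camera images.
- lens_slim_mid (a point): Slim projection lens: a black round barrel 40 mm in diameter standing upright on a steel mounting flange (46 mm in diameter, 6 mm high), 68 mm tall; bright ring near the top, small glass (25 mm). This point is its centre, 34 mm above its underside; z is up its axis. About 0.2 kg.
- lens_wide_mid (a point): Wide projection lens: a black round barrel 56 mm in diameter, 56 mm tall, standing upright (foot 52 mm in diameter, 8 mm high), with a large glass (41 mm) on top. This point is its centre, 28 mm above its underside; z is up its axis. About 0.3 kg.
- vblock_mid (a point): V-block: bare aluminium block, 48 mm along its x, 44 mm along its y, 56 mm tall, with a V groove (28 mm wide, 14 mm deep) in its top running along its x. This point is its centre, 28 mm above its underside; its flat sides below the groove can be gripped along its y (44 mm) or its x (48 mm). About 0.3 kg.
- arbor_mid (a point): Gear arbor: bright steel round flange 56 mm in diameter and 12 mm thick lying on the table, with an upright spigot 22 mm in diameter in its middle up to 56 mm and a thin stud to 64 mm. This point is on its axis, 32 mm above its underside, half-way up, on the spigot, where it is gripped; z is up. About 0.4 kg.
- endstop_mid (a point): End stop: aluminium inverted T: a foot 56 mm (its x) by 40 mm (its y), 12 mm thick, and on its middle an upright plate 18 mm thick (x), 40 mm wide (y), up to 56 mm, with a horizontal adjusting screw through it along x (30 mm out either way, 44 mm up; dark knurled head at +x). This point is its centre, 28 mm above its underside, inside the upright plate; grip the plate across its 40 mm width, along y. About 0.2 kg.
- tray_shaft: Kit tray of the shaft job, fixed to the bench: a flat wooden board 200 x 200 mm, 12 mm high, with wells 7 mm deep (dark rubber-lined floors 5 mm above the table). It is the tray with a turned shaft lying in its slot. Origin: centre of its underside, z up. Wells, by their centres in its x, y (mm): round well 80 mm in diameter at (47, 47); two square wells 78 x 78 mm at (-47, 47) and (-47, -47); slot 80 x 24 mm with the shaft at (47, -47).
- tray_gear: Kit tray of the gear job, fixed to the bench: the same kind of board, 200 x 200 mm, 12 mm high, wells 7 mm deep with floors 5 mm above the table. It is the tray with a toothed gear lying in it. Origin: centre of its underside, z up. Wells, by their centres in its x, y (mm): round well 80 mm in diameter at (-47, -47); one square well 78 x 78 mm at (47, -47); square pocket 66 mm with the gear at (-47, 47); at (47, 47) solid wood with a small blank card holder.
- shaft_mid (a point): Stepped steel shaft, 72 mm long, 20 mm in diameter at its thickest, lying loose in the slot of its tray. This point is on its axis, near the middle; x along the shaft. To be left in its slot.
- gear_mid (a point): Steel gear, 59 mm over the teeth, 14 mm thick, with a 22 mm bore, lying loose and flat in the pocket of its tray. This point is its centre, 7 mm above its underside. To be left in its pocket.

How it is judged:
By the outcome, as a careful person would: the job done as asked, in the order asked, and still so for the second after the job is handed in, with the robot touching nothing.
It also fails if it takes over 133 s, if anything falls off the work surface, if the arm or the gripper's body presses on something with over 40 N, if the wrist force passes 120 N, or if a joint passes its speed limit or range.

## Working session

There is one attempt and no reset: what is moved stays moved. The work goes in short steps, Python scripts to look and compute and a tool call to move; the robot and the scene stay as the last step left them, time stands still between calls to the robot, and variables do not carry over. Pictures are saved under pics/ and viewed, at most 14 in all, crops included, and the job is handed in when it is done.

Besides the shell and the picture viewer there is one more tool, called after "Emit:" in YAML: its name, and indented under it one key for each argument. arm_command: Moves the arm, as the interface text tells. Its arguments: {"type":"object","properties":{"steps":{"type":"array","items":{"type":"array","items":{"type":"array","items":{"type":"number"}}}}},"required":["steps"]}

```bash
mkdir -p pics; python3 - <<'E'
from bench import arm, vision, job
import cv2
for n in("top","side"):
    f=vision.grab_frame(n); cv2.imwrite(f"pics/{n}0.png",f[:,:,::-1])
    c=vision.camera_info(n); print(n,c)
s=arm.read_state(); print(s)
E
```

```text
top {'camera_matrix': array([[505.30496592,   0.        , 316.74699569],
       [  0.        , 505.30496592, 245.10563752],
       [  0.        ,   0.        ,   1.        ]]), 'R': array([[ 0.02331668, -0.99959007, -0.01661408],
       [-0.98123395, -0.01970042, -0.19181195],
       [ 0.19140602,  0.02077472, -0.98129106]]), 't': array([0.009505  , 0.55763456, 0.92021597])}
side {'camera_matrix': array([[549.50079042,   0.        , 327.42647516],
       [  0.        , 549.50079042, 236.69486008],
       [  0.        ,   0.        ,   1.        ]]), 'R': array([[-0.99423532, -0.10646204, -0.01272626],
       [-0.05787088,  0.63275437, -0.77218706],
       [ 0.09026121, -0.76699917, -0.6352678 ]]), 't': array([0.56000053, 0.07214957, 1.06020456])}
{'time_s': 0.1, 'joints': array([-1.37910687e+00,  2.21182907e-01,  1.52751620e+00, -1.36421209e-05,
        1.39473124e+00, -1.26110294e-01]), 'dq': array([ 0.00086037, -0.00081018, -0.0018661 , -0.00094634,  0.00096486,
        0.00026942]), 'joint_torque': array([ 6.46350109e-04, -4.95944309e+01, -3.88520443e+01,  7.00771739e-02,
        5.15387196e-02, -5.41606244e-05]), 'ee_pos': array([ 0.19523845, -0.59345973,  0.40371396]), 'eef_rot': array([ 9.87401349e-01,  1.58233156e-01, -3.68341513e-05, -9.18134199e-04]), 'contact_force': array([-0.72108652, -0.50237518,  0.60990312]), 'torque': array([ 0.04646189, -0.03556104, -0.00979619]), 'grip_force': 0.0, 'grip_width': 0.9985569533218025}
```

View pics/top0.png

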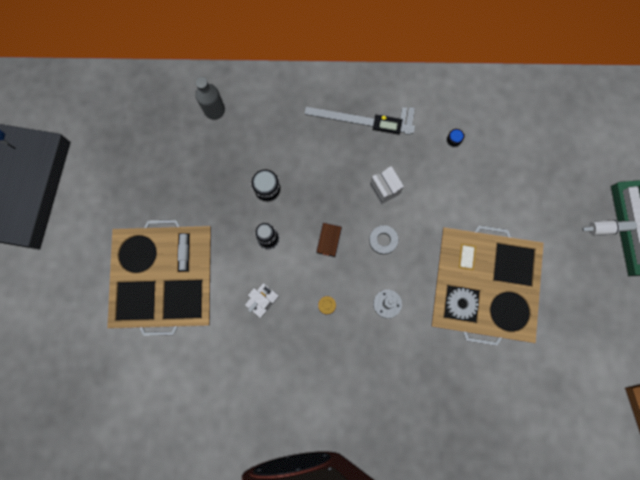

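View pics/side0.png

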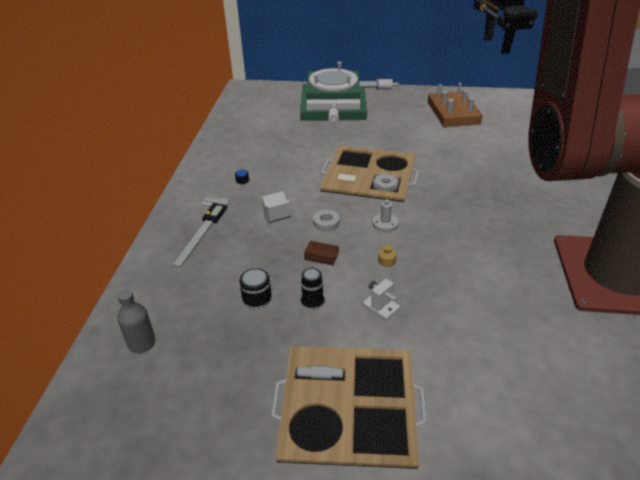

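The overview shows the shaft tray at left (top cam about 160,277) and the gear tray at right (about 490,285). Between them are the wide lens (265,184), slim lens (265,235), V-block (387,185), end stop (262,300), arbor (388,303), and some distractors. I'll enlarge these regions.

```bash
python3 - <<'E'
import cv2, numpy as np
t=cv2.imread("pics/top0.png"); s=cv2.imread("pics/side0.png")
def up(im,x,y,w,h,k):
    o=cv2.resize(im[y:y+h,x:x+w],None,fx=k,fy=k,interpolation=cv2.INTER_CUBIC)
    for i in range(0,w,10):
        cv2.line(o,(i*k,0),(i*k,4 if (x+i)%50 else 12),(0,255,255),1)
        if (x+i)%20==0: cv2.putText(o,str(x+i),(i*k,20),0,.35,(0,255,255),1)
    for i in range(0,h,10):
        cv2.line(o,(0,i*k),(4 if (y+i)%50 else 12,i*k),(0,255,255),1)
        if (y+i)%20==0: cv2.putText(o,str(y+i),(8,i*k+4),0,.35,(0,255,255),1)
    return o
cv2.imwrite("pics/top_obj.png",np.hstack([up(t,240,160,60,160,4-1+0),up(t,240,160,50,160,3)][:0]+[up(t,240,160,50,150,4),up(t,360,160,50,150,4)]))
cv2.imwrite("pics/trays.png",np.hstack([up(t,100,220,120,120,3),up(t,430,220,120,120,3)]))
cv2.imwrite("pics/side_obj.png",up(s,230,180,180,140,4))
E
```

```text
(no output)
```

View pics/top_obj.png

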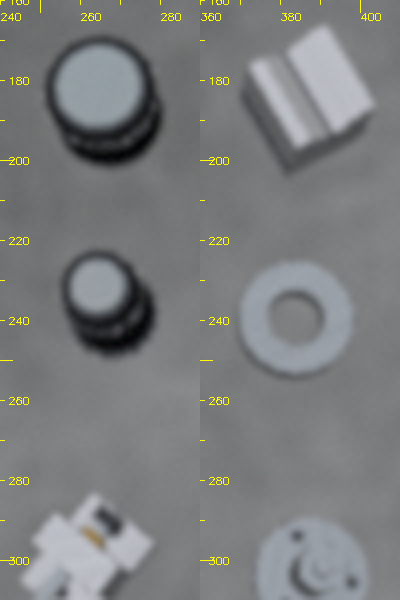

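View pics/trays.png

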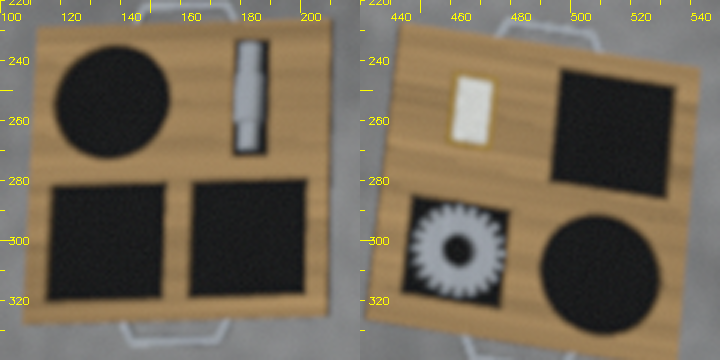

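View pics/side_obj.png

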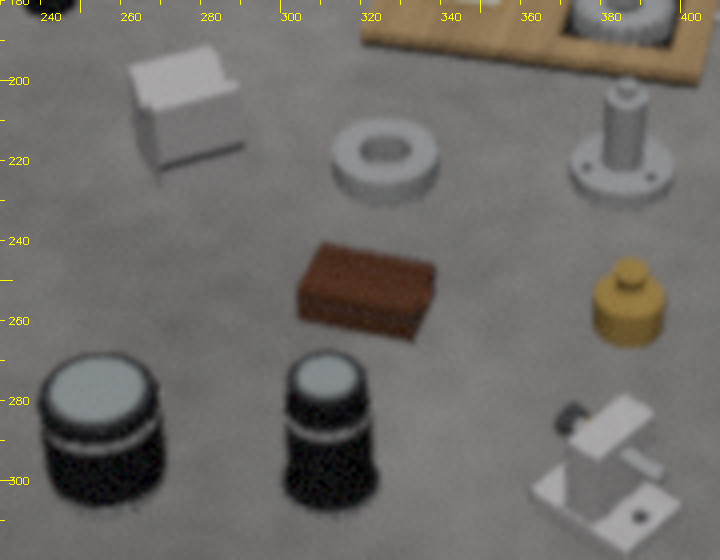

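Top view: wide lens top is at (264.7,181.1) and slim lens top at (264.3,231.8). The V-block top centre is (387.9,181.1). The ring at (384,239) is a distractor. Side view: wide (254.8,277.5), slim (311.5,274.3), V-block top (275.8,199.5), arbor stud top (387,200.8). Next I need the end stop, the arbor, and the trays from the side.

```bash
python3 - <<'E'
import cv2, numpy as np
t=cv2.imread("pics/top0.png"); s=cv2.imread("pics/side0.png")
def up(im,x,y,w,h,k):
    o=cv2.resize(im[y:y+h,x:x+w],None,fx=k,fy=k,interpolation=cv2.INTER_CUBIC)
    for i in range(0,w,10):
        cv2.line(o,(i*k,0),(i*k,5),(0,255,255),1)
        if (x+i)%20==0: cv2.putText(o,str(x+i),(i*k,16),0,.35,(0,255,255),1)
    for i in range(0,h,10):
        cv2.line(o,(0,i*k),(5,i*k),(0,255,255),1)
        if (y+i)%20==0: cv2.putText(o,str(y+i),(8,i*k+4),0,.35,(0,255,255),1)
    return o
a=np.hstack([up(t,240,280,44,42,6),up(t,366,280,44,42,6)])
b=np.hstack([up(s,270,340,160,130,2),up(s,315,140,110,65,2).repeat(1,0)]) if 0 else None
c=np.zeros((340,800,3),np.uint8); c[:325,:400]=cv2.resize(up(s,270,340,160,130,3),(400,325)) if 0 else c[:325,:400]
l=up(s,270,340,160,130,2); r=up(s,315,140,110,65,4)
c=np.zeros((262,770,3),np.uint8); c[:260,:320]=l; c[:260,325:765]=r
a=np.pad(a,((0,0),(0,770-a.shape[1]),(0,0)))
cv2.imwrite("pics/more.png",np.vstack([a,c]))
E
```

```text
(no output)
```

View pics/more.png

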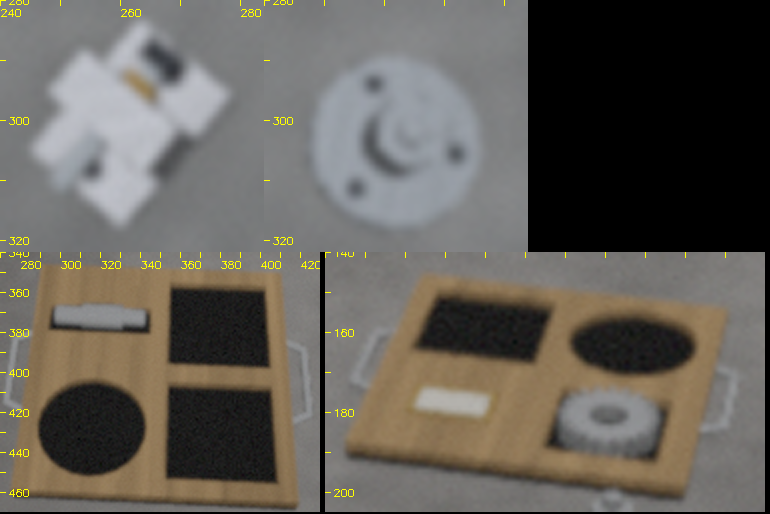

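End stop: foot corners in full pixels (263.3,283.7), (278.3,295.5), (260.3,317.5), (245.3,305.3), with the screw head up-right. Arbor: flange (387.9,303.4), stud top (390.7,301.7). Wells are clear in both views.

```bash
cat > h.py <<'E'
import numpy as np
from bench import arm, vision, job
from scipy.optimize import least_squares
from scipy.spatial.transform import Rotation as Ro
C={n:vision.camera_info(n) for n in("top","side")}
def proj(n,X):
    c=C[n]; p=(np.atleast_2d(X)@c["R"].T+c["t"])@c["camera_matrix"].T
    return p[:,:2]/p[:,2:]
def atz(n,uv,z):
    c=C[n]; uv=np.atleast_2d(uv); d=np.c_[uv,np.ones(len(uv))]@np.linalg.inv(c["camera_matrix"]).T@c["R"]
    o=-c["R"].T@c["t"]; return o+d*((z-o[2])/d[:,2])[:,None]
def tri(a,b):
    r=least_squares(lambda X:np.r_[(proj("top",X)-a).ravel(),(proj("side",X)-b).ravel()],[.45,0,.05]); return r.x,r.cost
E
python3 - <<'E'
from h import *
np.set_printoptions(precision=4,suppress=True)
for n,a,b in [("wide top",(264.7,181.1),(254.75,277.5)),("slim top",(264.25,231.75),(311.5,274.25)),("vtop",(387.9,181.1),(275.75,199.5)),("stud",(390.7,301.7),(387,200.75))]: print(n,*tri(a,b))
p=lambda x0,y0,k,ox,oy,L:np.array([(x0+(u-ox)/k,y0+(v-oy)/k) for u,v in L])
for n,z,L in [("wide",.056,(264.7,181.1)),("slim",.068,(264.25,231.75)),("arb",.012,(387.9,303.4)),("stud",.064,(390.7,301.7))]: print(n,z,atz("top",L,z))
def block(n,cam,uv,z):
    q=atz(cam,uv,z); e=[q[(i+1)%4]-q[i] for i in range(4)]
    print(n,cam,q.mean(0),"len",[round(np.linalg.norm(v),4) for v in e],"ang",[round(np.degrees(np.arctan2(v[1],v[0]))%180,1) for v in e])
V=p(360,160,4,200,0,[(250,62),(322,25),(374,103),(300,148)])
Vs=p(230,180,4,0,0,[(130,68),(212,47),(240,86),(150,110)])
block("v","top",V,.056); block("v","side",Vs,.056)
block("foot","top",p(240,280,6,0,0,[(140,22),(230,93),(122,225),(32,152)]),.012)
block("foot","side",p(230,180,4,0,0,[(530,490),(568,457),(681,505),(624,553)]),.012)
block("plate","top",p(240,280,6,0,0,[(85,50),(178,120),(140,172),(48,98)]),.056)
block("plate","side",p(230,180,4,0,0,[(570,443),(626,394),(653,411),(601,458)]),.056)
pt=lambda L:p(100,220,3,0,0,L); pg=lambda L:p(430,220,3,360,0,L)
S=p(270,340,2,0,252,[(170,290),(265,290),(270,366),(168,363)]);S2=p(270,340,2,0,252,[(167,388),(271,389),(277,482),(166,478)]);SR=p(270,340,2,0,252,[(92,428)])
G=p(315,140,4,325,252,[(437,298),(553,307),(535,361),(415,350)]);GR=p(315,140,4,325,252,[(633,346)])
T1=pt([(53,186),(166,183),(162,297),(45,301)]);T2=pt([(192,183),(307,179),(305,294),(189,297)]);TR=pt([(112.5,101.5)])
TG=pg([(559,69),(675,87),(666,199),(550,181)]);TGR=pg([(600,274)])
for n,a,b in [("near-right well",T2,S),("left",T1,S2),("shaft round",TR,SR),("gsq",TG,G),("ground",TGR,GR)]:
    print(n,*tri(a.mean(0),b.mean(0)), atz("top",a,.012).mean(0))
block("t1","top",T1,.012);block("t2","top",T2,.012);block("tg","top",TG,.012)
block("shaft tray","top",pt([(38,27),(329,19),(329,315),(24,322)]),.012)
block("gear tray","top",np.array([(430+40/3,228),(430+340/3,220+68/3),(534.5,341),(430+5/3,326)]),.012)
E
```

```text
wide top [0.6825 0.1279 0.0526] 1.230610958994476
slim top [0.5785 0.1228 0.0645] 0.18920572106908046
vtop [ 0.6882 -0.1161  0.0508] 0.6175492315892132
stud [ 0.4503 -0.1193  0.0599] 0.18466811764083035
wide 0.056 [[0.6837 0.1274 0.056 ]]
slim 0.068 [[0.5786 0.1224 0.068 ]]
arb 0.012 [[ 0.4517 -0.12    0.012 ]]
stud 0.064 [[ 0.4507 -0.1188  0.064 ]]
v top [ 0.6881 -0.1154  0.056 ] len [np.float64(0.0407), np.float64(0.0472), np.float64(0.0433), np.float64(0.05)] ang [np.float64(119.1), np.float64(32.4), np.float64(123.0), np.float64(29.3)]
v side [ 0.6847 -0.1087  0.056 ] len [np.float64(0.0467), np.float64(0.0402), np.float64(0.0503), np.float64(0.0406)] ang [np.float64(29.9), np.float64(121.3), np.float64(30.2), np.float64(116.2)]
foot top [0.452  0.1283 0.012 ] len [np.float64(0.0383), np.float64(0.0553), np.float64(0.0384), np.float64(0.0551)] ang [np.float64(53.4), np.float64(142.5), np.float64(53.0), np.float64(142.3)]
foot side [0.4532 0.1368 0.012 ] len [np.float64(0.0277), np.float64(0.0576), np.float64(0.0398), np.float64(0.055)] ang [np.float64(54.2), np.float64(153.9), np
[... 1086 characters left out ...]
0763), np.float64(0.0752)] ang [np.float64(93.2), np.float64(2.8), np.float64(92.8), np.float64(3.2)]
tg top [ 0.5341 -0.3702  0.012 ] len [np.float64(0.0769), np.float64(0.0756), np.float64(0.0758), np.float64(0.0759)] ang [np.float64(82.0), np.float64(172.2), np.float64(82.2), np.float64(173.0)]
shaft tray top [0.4963 0.3345 0.012 ] len [np.float64(0.1984), np.float64(0.1986), np.float64(0.2003), np.float64(0.1982)] ang [np.float64(92.7), np.float64(3.7), np.float64(92.6), np.float64(3.1)]
gear tray top [ 0.4952 -0.3172  0.012 ] len [np.float64(0.2001), np.float64(0.1961), np.float64(0.1983), np.float64(0.1979)] ang [np.float64(82.5), np.float64(171.5), np.float64(83.0), np.float64(172.0)]
```

```bash
cat >> h.py <<'E'
def go(*wps):
    "each (x,y,tcp_z,A deg of tool y): shift and turn from the present pose, along the tool axes"
    s=arm.read_state(); p=np.array(s["ee_pos"]); R=Ro.from_quat(s["eef_rot"]).as_matrix()
    print("t %.1f"%s["time_s"],"p",p.round(4),"A %.1f"%np.degrees(np.arctan2(R[1,1],R[0,1])),"tilt",R[:2,2].round(4),"grip %.3f"%s["grip_width"],s["grip_force"],"F",np.round(s["contact_force"],1))
    for x,y,z,A in wps:
        a=np.radians(A); T=np.c_[[-np.sin(a),np.cos(a),0],[np.cos(a),np.sin(a),0],[0,0,-1]]
        T2=np.c_[-T[:,0],-T[:,1],T[:,2]]
        d=R.T@(np.array([x,y,z])-p)
        rv=min((Ro.from_matrix(R.T@M).as_rotvec() for M in(T,T2)),key=np.linalg.norm)
        print("shift",d.round(4),"turn",rv.round(4),"rows %.1f %.1f"%(np.linalg.norm(d)/.0417,np.degrees(np.linalg.norm(rv))/7.16))
E
python3 -c "
from h import *
go((.688,-.1155,.30,-59.5))"
```

```text
t 0.1 p [ 0.1952 -0.5935  0.4037] A -71.8 tilt [-0.0004  0.0018] grip 0.999 0.0 F [-0.7 -0.5  0.6]
shift [ 0.6174 -0.2999  0.1044] turn [-0.0018 -0.0004 -0.2145] rows 16.6 1.7
```

Emit:
arm_command:
  steps:
    - [[0.617, -0.3, 0.104, -0.002, 0, -0.2145, 1], [0.617, -0.3, 0.104, -0.002, 0, -0.2145, 1], [0.617, -0.3, 0.104, -0.002, 0, -0.2145, 1], [0.617, -0.3, 0.104, -0.002, 0, -0.2145, 1], [0.617, -0.3, 0.104, -0.002, 0, -0.2145, 1], [0.617, -0.3, 0.104, -0.002, 0, -0.2145, 1], [0.617, -0.3, 0.104, -0.002, 0, -0.2145, 1], [0.617, -0.3, 0.104, -0.002, 0, -0.2145, 1], [0.617, -0.3, 0.104, -0.002, 0, -0.2145, 1], [0.617, -0.3, 0.104, -0.002, 0, -0.2145, 1], [0.617, -0.3, 0.104, -0.002, 0, -0.2145, 1], [0.617, -0.3, 0.104, -0.002, 0, -0.2145, 1], [0.617, -0.3, 0.104, -0.002, 0, -0.2145, 1], [0.617, -0.3, 0.104, -0.002, 0, -0.2145, 1], [0.617, -0.3, 0.104, -0.002, 0, -0.2145, 1], [0.617, -0.3, 0.104, -0.002, 0, -0.2145, 1], [0.617, -0.3, 0.104, -0.002, 0, -0.2145, 1], [0.617, -0.3, 0.104, -0.002, 0, -0.2145, 1], [0.617, -0.3, 0.104, -0.002, 0, -0.2145, 1], [0.617, -0.3, 0.104, -0.002, 0, -0.2145, 1]]

```text
time_s: 1.77
ee_pos: [0.6872, -0.1161, 0.3]
eef_rot: [0.965, 0.263, -0.001, 0.001]
contact_force: [0.3, -0.4, -0.1]
grip_width: 1.0
grip_force: 0.0
```

```bash
python3 - <<'E'
from h import *
import cv2
go((.688,-.1155,.198,-59.5))
t=vision.grab_frame("top"); s=vision.grab_frame("side")
k=lambda im,x,y,w,h:cv2.resize(im[y:y+h,x:x+w,::-1],(400,400))
cv2.imwrite("pics/a1.png",np.hstack([k(t,330,110,130,130),k(s,200,100,130,130)]))
E
```

```text
t 1.8 p [ 0.6872 -0.1161  0.3   ] A -59.5 tilt [-0.0008 -0.0019] grip 1.000 0.0 F [ 0.3 -0.4 -0.1]
shift [ 0.0012 -0.0002  0.102 ] turn [0.0012 0.0016 0.0003] rows 2.4 0.0
```

View pics/a1.png

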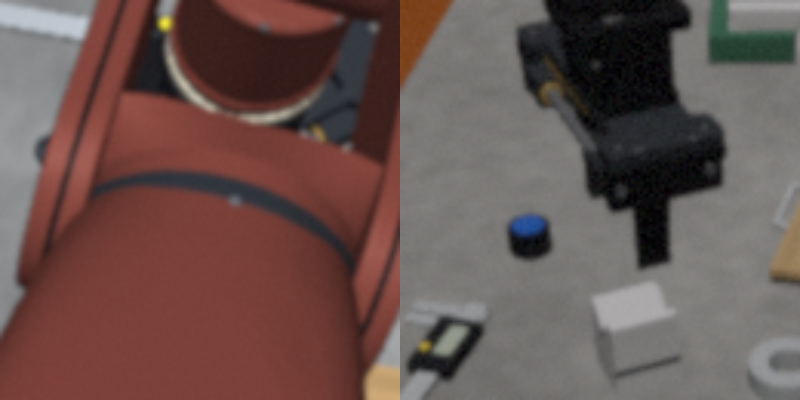

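The side view shows the fingers open above the V-block, with the front finger in line with its near side face. I'll descend and grip.

Emit:
arm_command:
  steps:
    - [[0.001, 0, 0.035, 0, 0, 0, 1], [0.001, 0, 0.06, 0, 0, 0, 1], [0.001, 0, 0.08, 0, 0, 0, 1], [0.001, 0, 0.095, 0, 0, 0, 1], [0.001, 0, 0.102, 0, 0, 0, 1], [0.001, 0, 0.102, 0, 0, 0, 1], [0.001, 0, 0.102, 0, 0, 0, 0], [0.001, 0, 0.102, 0, 0, 0, 0], [0.001, 0, 0.102, 0, 0, 0, 0], [0.001, 0, 0.102, 0, 0, 0, 0], [0.001, 0, 0.102, 0, 0, 0, 0], [0.001, 0, 0.102, 0, 0, 0, 0], [0.001, 0, 0.102, 0, 0, 0, 0], [0.001, 0, 0.102, 0, 0, 0, 0], [0.001, 0, 0.102, 0, 0, 0, 0], [0.001, 0, 0.102, 0, 0, 0, 0]]

```text
time_s: 3.2
ee_pos: [0.6884, -0.1149, 0.1989]
eef_rot: [0.965, 0.263, -0.0, 0.0]
contact_force: [-3.7, 3.1, 4.9]
grip_width: 0.503
grip_force: 30.0
```

```bash
python3 -c "
from h import *
go((.688,-.1155,.30,-59.5),(.452,.285,.30,-87),(.452,.285,.203,-87))"
```

```text
t 3.2 p [ 0.6884 -0.1149  0.1989] A -59.5 tilt [-0.0004 -0.0005] grip 0.503 30.000494308769703 F [-3.7  3.1  4.9]
shift [-0.0007  0.0004 -0.1011] turn [0.0002 0.0006 0.0002] rows 2.4 0.0
shift [-0.0007 -0.4645 -0.1012] turn [4.000e-04 6.000e-04 4.801e-01] rows 11.4 3.8
shift [-0.0006 -0.4645 -0.0042] turn [4.000e-04 6.000e-04 4.801e-01] rows 11.1 3.8
```

Emit:
arm_command:
  steps:
    - [[0, 0, -0.02, 0, 0, 0, 0], [0, 0, -0.05, 0, 0, 0, 0], [0, 0, -0.085, 0, 0, 0, 0], [0, -0.02, -0.1, 0, 0, 0.05, 0], [-0.001, -0.055, -0.101, 0, 0, 0.15, 0], [-0.001, -0.095, -0.101, 0, 0, 0.25, 0], [-0.001, -0.135, -0.101, 0, 0, 0.35, 0], [-0.001, -0.175, -0.101, 0, 0, 0.45, 0], [-0.001, -0.215, -0.101, 0, 0, 0.48, 0], [-0.001, -0.255, -0.101, 0, 0, 0.48, 0], [-0.001, -0.295, -0.101, 0, 0, 0.48, 0], [-0.001, -0.335, -0.101, 0, 0, 0.48, 0], [-0.001, -0.375, -0.101, 0, 0, 0.48, 0], [-0.001, -0.41, -0.101, 0, 0, 0.48, 0], [-0.001, -0.44, -0.101, 0, 0, 0.48, 0], [-0.001, -0.46, -0.09, 0, 0, 0.48, 0], [-0.001, -0.4645, -0.06, 0, 0, 0.48, 0], [-0.001, -0.4645, -0.04, 0, 0, 0.48, 0], [-0.001, -0.4645, -0.025, 0, 0, 0.48, 0], [-0.001, -0.4645, -0.025, 0, 0, 0.48, 0]]

```text
time_s: 4.87
ee_pos: [0.4496, 0.2833, 0.2182]
eef_rot: [1.0, 0.027, -0.003, 0.003]
contact_force: [-1.2, -0.7, -3.7]
grip_width: 0.502
grip_force: 30.0
```

```bash
python3 -c "
from h import *
go((.452,.285,.2045,-87),(.452,.285,.203,-87))"
```

```text
t 4.9 p [0.4496 0.2833 0.2182] A -87.0 tilt [-0.0063 -0.0055] grip 0.502 29.999527749605477 F [-1.2 -0.7 -3.7]
shift [ 0.0026 -0.0017  0.0137] turn [0.0052 0.0066 0.0007] rows 0.3 0.1
shift [ 0.0026 -0.0017  0.0152] turn [0.0052 0.0066 0.0007] rows 0.4 0.1
```

Emit:
arm_command:
  steps:
    - [[0, 0, 0, 0, 0, 0, 0], [0, 0, 0, 0, 0, 0, 0], [0, 0, 0, 0, 0, 0, 0], [0, 0, 0, 0, 0, 0, 0]]

```text
time_s: 5.2
ee_pos: [0.4528, 0.2843, 0.2243]
eef_rot: [1.0, 0.026, 0.002, 0.0]
contact_force: [-0.2, 0.3, -3.5]
grip_width: 0.501
grip_force: 30.0
```

```bash
python3 -c "
from h import *
go((.452,.285,.2045,-87))"
```

```text
t 5.2 p [0.4528 0.2843 0.2243] A -87.0 tilt [ 0.0034 -0.0008] grip 0.501 29.99956739600748 F [-0.2  0.3 -3.5]
shift [-0.0008 -0.0008  0.0198] turn [ 0.001  -0.0033 -0.0004] rows 0.5 0.0
```

Emit:
arm_command:
  steps:
    - [[0, 0, 0.007, 0, 0, 0, 0], [0, 0, 0.013, 0, 0, 0, 0], [0, 0, 0.016, 0, 0, 0, 0], [0, 0, 0.018, 0, 0, 0, 0], [0, 0, 0.019, 0, 0, 0, 0], [0, 0, 0.0195, 0, 0, 0, 0], [0, 0, 0.0195, 0, 0, 0, 0], [0, 0, 0.0195, 0, 0, 0, 0], [0, 0, 0.0195, 0, 0, 0, 0]]

```text
time_s: 5.95
ee_pos: [0.4517, 0.284, 0.2039]
eef_rot: [1.0, 0.026, -0.001, 0.001]
contact_force: [-5.0, -3.6, 6.3]
grip_width: 0.5
grip_force: 30.0
```

Emit:
arm_command:
  steps:
    - [[0, 0, 0, 0, 0, 0, 0.65], [0, 0, 0, 0, 0, 0, 0.65], [0, 0, 0, 0, 0, 0, 0.65], [0, 0, 0, 0, 0, 0, 0.65], [0, 0, -0.015, 0, 0, 0, 0.7], [0, 0, -0.04, 0, 0, 0, 0.8], [0, 0, -0.075, 0, 0, 0, 1], [0, 0, -0.09, 0, 0, 0, 1], [0, 0, -0.09, 0, 0, 0, 1], [0, 0, -0.09, 0, 0, 0, 1], [0, 0, -0.09, 0, 0, 0, 1], [0, 0, -0.09, 0, 0, 0, 1]]

```text
time_s: 6.95
ee_pos: [0.4513, 0.284, 0.2916]
eef_rot: [1.0, 0.026, -0.001, 0.001]
contact_force: [0.1, 0.6, -0.2]
grip_width: 0.994
grip_force: 0.0
```

```bash
python3 -c "
from h import *
go((.452,.1285,.29,53.3),(.452,.1285,.198,53.3))
import cv2
s=vision.grab_frame('side')
cv2.imwrite('pics/a2.png',cv2.resize(s[200:480,260:440,::-1],None,fx=2,fy=2))
"
```

```text
t 7.0 p [0.4513 0.284  0.2916] A -87.0 tilt [-0.0019 -0.003 ] grip 0.994 0.0 F [ 0.1  0.6 -0.2]
shift [-0.0074  0.1553  0.002 ] turn [0.0035 0.001  0.6928] rows 3.7 5.5
shift [-0.0072  0.155   0.094 ] turn [0.0035 0.001  0.6928] rows 4.4 5.5
```

View pics/a2.png

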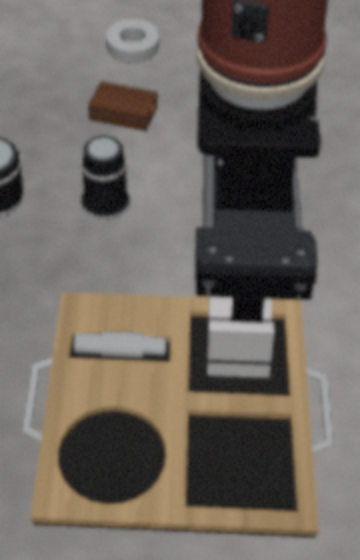

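V-block sits upright in the right-hand well (crop 240,345), groove along the tray's x. Next, the end stop.

Emit:
arm_command:
  steps:
    - [[-0.007, 0.03, 0.002, 0.003, 0.001, 0.12, 1], [-0.007, 0.06, 0.002, 0.003, 0.001, 0.24, 1], [-0.007, 0.09, 0.002, 0.003, 0.001, 0.36, 1], [-0.007, 0.12, 0.002, 0.003, 0.001, 0.48, 1], [-0.007, 0.145, 0.002, 0.003, 0.001, 0.6, 1], [-0.007, 0.155, 0.002, 0.003, 0.001, 0.693, 1], [-0.007, 0.155, 0.002, 0.003, 0.001, 0.693, 1], [-0.007, 0.155, 0.002, 0.003, 0.001, 0.693, 1], [-0.007, 0.155, 0.002, 0.003, 0.001, 0.693, 1], [-0.007, 0.155, 0.035, 0.003, 0.001, 0.693, 1], [-0.007, 0.155, 0.065, 0.003, 0.001, 0.693, 1], [-0.007, 0.155, 0.085, 0.003, 0.001, 0.693, 1], [-0.007, 0.155, 0.092, 0.003, 0.001, 0.693, 1], [-0.007, 0.155, 0.092, 0.003, 0.001, 0.693, 1], [-0.007, 0.155, 0.092, 0.003, 0.001, 0.693, 1]]

```text
time_s: 8.25
ee_pos: [0.4533, 0.1297, 0.2019]
eef_rot: [0.949, -0.314, 0.001, -0.001]
contact_force: [0.5, -0.2, -0.1]
grip_width: 1.002
grip_force: 0.0
```

Emit:
arm_command:
  steps:
    - [[0, 0, 0, 0, 0, 0, 0], [0, 0, 0, 0, 0, 0, 0], [0, 0, 0, 0, 0, 0, 0], [0, 0, 0, 0, 0, 0, 0], [0, 0, 0, 0, 0, 0, 0], [0, 0, 0, 0, 0, 0, 0], [0, 0, 0, 0, 0, 0, 0], [0, 0, 0, 0, 0, 0, 0], [0, 0, 0, 0, 0, 0, 0], [0, 0, 0, 0, 0, 0, 0]]

```text
time_s: 9.08
ee_pos: [0.4531, 0.1289, 0.2016]
eef_rot: [0.949, -0.315, 0.001, -0.001]
contact_force: [-1.0, 0.1, 1.9]
grip_width: 0.456
grip_force: 29.9
```

```bash
python3 -c "
from h import *
go((.452,.1285,.30,53.3),(.4468,.379,.30,93),(.4468,.379,.203,93))"
```

```text
t 9.1 p [0.4531 0.1289 0.2016] A -126.7 tilt [0.0024 0.0006] grip 0.456 29.85860686748765 F [-1.   0.1  1.9]
shift [-0.0005  0.0008 -0.0984] turn [-0.002  -0.0016 -0.0002] rows 2.4 0.0
shift [-0.1544 -0.1969 -0.0982] turn [-0.0013 -0.0022 -0.6931] rows 6.4 5.5
shift [-0.1545 -0.1967 -0.0012] turn [-0.0013 -0.0022 -0.6931] rows 6.0 5.5
```

Emit:
arm_command:
  steps:
    - [[0, 0, -0.02, 0, 0, 0, 0], [0, 0, -0.05, 0, 0, 0, 0], [0, 0, -0.085, 0, 0, 0, 0], [-0.012, -0.015, -0.1, 0, 0, -0.05, 0], [-0.034, -0.044, -0.1, 0, 0, -0.15, 0], [-0.058, -0.074, -0.1, 0, 0, -0.26, 0], [-0.08, -0.103, -0.1, 0, 0, -0.37, 0], [-0.104, -0.133, -0.1, 0, 0, -0.48, 0], [-0.127, -0.162, -0.1, 0, 0, -0.58, 0], [-0.145, -0.185, -0.1, 0, 0, -0.66, 0], [-0.154, -0.197, -0.1, 0, -0.002, -0.693, 0], [-0.154, -0.197, -0.1, 0, -0.002, -0.693, 0], [-0.154, -0.197, -0.1, 0, -0.002, -0.693, 0], [-0.154, -0.197, -0.08, 0, -0.002, -0.693, 0], [-0.154, -0.197, -0.05, 0, -0.002, -0.693, 0], [-0.154, -0.197, -0.032, 0, -0.002, -0.693, 0], [-0.154, -0.197, -0.023, 0, -0.002, -0.693, 0], [-0.154, -0.197, -0.02, 0, -0.002, -0.693, 0], [-0.154, -0.197, -0.02, 0, -0.002, -0.693, 0], [-0.154, -0.197, -0.02, 0, -0.002, -0.693, 0]]

```text
time_s: 10.75
ee_pos: [0.4481, 0.3788, 0.2229]
eef_rot: [1.0, 0.026, 0.001, -0.001]
contact_force: [0.2, -0.6, -2.2]
grip_width: 0.459
grip_force: 29.9
```

```bash
python3 -c "
from h import *
go((.4468,.379,.2066,93))"
```

```text
t 10.8 p [0.4481 0.3788 0.2229] A -87.1 tilt [0.0022 0.0021] grip 0.459 29.85747227383854 F [ 0.2 -0.6 -2.2]
shift [-0.0013 -0.0002  0.0163] turn [-0.002  -0.0023 -0.0009] rows 0.4 0.0
```

Emit:
arm_command:
  steps:
    - [[-0.001, 0, 0.006, 0, 0, 0, 0], [-0.001, 0, 0.011, 0, 0, 0, 0], [-0.001, 0, 0.013, 0, 0, 0, 0], [-0.001, 0, 0.014, 0, 0, 0, 0], [-0.001, 0, 0.015, 0, 0, 0, 0], [-0.001, 0, 0.0155, 0, 0, 0, 0], [-0.001, 0, 0.016, 0, 0, 0, 0], [-0.001, 0, 0.016, 0, 0, 0, 0], [-0.001, 0, 0.016, 0, 0, 0, 0]]

```text
time_s: 11.5
ee_pos: [0.4463, 0.379, 0.2067]
eef_rot: [1.0, 0.026, 0.0, -0.001]
contact_force: [-3.2, -2.5, 3.8]
grip_width: 0.463
grip_force: 29.9
```

Emit:
arm_command:
  steps:
    - [[0, 0, 0, 0, 0, 0, 0.6], [0, 0, 0, 0, 0, 0, 0.6], [0, 0, 0, 0, 0, 0, 0.6], [0, 0, 0, 0, 0, 0, 0.6], [0, 0, -0.015, 0, 0, 0, 0.65], [0, 0, -0.04, 0, 0, 0, 0.75], [0, 0, -0.075, 0, 0, 0, 1], [0, 0, -0.095, 0, 0, 0, 1], [0, 0, -0.095, 0, 0, 0, 1], [0, 0, -0.095, 0, 0, 0, 1], [0, 0, -0.095, 0, 0, 0, 1], [0, 0, -0.095, 0, 0, 0, 1]]

```text
time_s: 12.5
ee_pos: [0.4457, 0.3784, 0.2989]
eef_rot: [1.0, 0.026, -0.001, 0.0]
contact_force: [-0.6, 0.1, -1.2]
grip_width: 0.992
grip_force: 0.0
```

```bash
python3 -c "
from h import *
go((.5787,.1226,.30,-87),(.5787,.1226,.20,-87))"
```

```text
t 12.5 p [0.4457 0.3784 0.2989] A -87.0 tilt [-0.0019 -0.0004] grip 0.992 0.0 F [-0.6  0.1 -1.2]
shift [ 0.1195  0.2624 -0.0012] turn [ 0.0003  0.0019 -0.0001] rows 6.9 0.0
shift [0.1197 0.2624 0.0988] turn [ 0.0003  0.0019 -0.0001] rows 7.3 0.0
```

Emit:
arm_command:
  steps:
    - [[0.016, 0.035, 0, 0, 0, 0, 1], [0.033, 0.072, 0, 0, 0, 0, 1], [0.05, 0.109, 0, 0, 0, 0, 1], [0.067, 0.146, 0, 0, 0, 0, 1], [0.084, 0.183, 0, 0, 0, 0, 1], [0.1, 0.218, 0, 0, 0, 0, 1], [0.113, 0.248, 0, 0, 0, 0, 1], [0.1195, 0.2624, 0, 0, 0.002, 0, 1], [0.1195, 0.2624, 0, 0, 0.002, 0, 1], [0.1195, 0.2624, 0, 0, 0.002, 0, 1], [0.1195, 0.2624, 0, 0, 0.002, 0, 1], [0.1195, 0.2624, 0.035, 0, 0.002, 0, 1], [0.1195, 0.2624, 0.065, 0, 0.002, 0, 1], [0.1195, 0.2624, 0.085, 0, 0.002, 0, 1], [0.1195, 0.2624, 0.095, 0, 0.002, 0, 1], [0.1195, 0.2624, 0.099, 0, 0.002, 0, 1], [0.1195, 0.2624, 0.099, 0, 0.002, 0, 1], [0.1195, 0.2624, 0.099, 0, 0.002, 0, 1]]

```text
time_s: 14.0
ee_pos: [0.5799, 0.1238, 0.2028]
eef_rot: [1.0, 0.027, 0.002, -0.001]
contact_force: [0.1, -0.3, 0.2]
grip_width: 0.998
grip_force: 0.0
```

Emit:
arm_command:
  steps:
    - [[0, 0, 0, 0, 0, 0, 0.8], [0, 0, 0, 0, 0, 0, 0.7], [0, 0, 0, 0, 0, 0, 0.6], [0, 0, 0, 0, 0, 0, 0.5], [0, 0, 0, 0, 0, 0, 0.4], [0, 0, 0, 0, 0, 0, 0.3], [0, 0, 0, 0, 0, 0, 0], [0, 0, 0, 0, 0, 0, 0], [0, 0, 0, 0, 0, 0, 0], [0, 0, 0, 0, 0, 0, 0], [0, 0, 0, 0, 0, 0, 0], [0, 0, 0, 0, 0, 0, 0]]

```text
time_s: 15.0
ee_pos: [0.5794, 0.1231, 0.2015]
eef_rot: [1.0, 0.026, 0.001, -0.001]
contact_force: [-0.0, -0.1, 0.9]
grip_width: 0.454
grip_force: 30.0
```

```bash
python3 -c "
from h import *
go((.5787,.1226,.30,-87),(.5407,.3839,.30,-87),(.5407,.3839,.205,-87))"
```

```text
t 15.0 p [0.5794 0.1231 0.2015] A -87.0 tilt [0.0026 0.0014] grip 0.454 29.999763015738104 F [-0.  -0.1  0.9]
shift [-0.0005  0.0004 -0.0985] turn [-0.0012 -0.0027 -0.0001] rows 2.4 0.0
shift [-0.0248 -0.2626 -0.0983] turn [-0.0012 -0.0027 -0.0001] rows 6.7 0.0
shift [-0.025  -0.2625 -0.0033] turn [-0.0012 -0.0027 -0.0001] rows 6.3 0.0
```

Emit:
arm_command:
  steps:
    - [[0, 0, -0.015, 0, 0, 0, 0], [0, 0, -0.04, 0, 0, 0, 0], [0, 0, -0.07, 0, 0, 0, 0], [-0.001, -0.01, -0.09, 0, 0, 0, 0], [-0.003, -0.035, -0.098, 0, 0, 0, 0], [-0.006, -0.065, -0.098, 0, 0, 0, 0], [-0.01, -0.1, -0.098, 0, 0, 0, 0], [-0.013, -0.135, -0.098, 0, 0, 0, 0], [-0.016, -0.17, -0.098, 0, 0, 0, 0], [-0.019, -0.205, -0.098, 0, 0, 0, 0], [-0.022, -0.235, -0.098, 0, 0, 0, 0], [-0.024, -0.255, -0.098, 0, 0, 0, 0], [-0.025, -0.2625, -0.098, 0, 0, 0, 0], [-0.025, -0.2625, -0.09, 0, 0, 0, 0], [-0.025, -0.2625, -0.07, 0, 0, 0, 0], [-0.025, -0.2625, -0.045, 0, 0, 0, 0], [-0.025, -0.2625, -0.028, 0, 0, 0, 0], [-0.025, -0.2625, -0.02, 0, 0, 0, 0], [-0.025, -0.2625, -0.02, 0, 0, 0, 0], [-0.025, -0.2625, -0.02, 0, 0, 0, 0]]

```text
time_s: 16.67
ee_pos: [0.541, 0.383, 0.2214]
eef_rot: [1.0, 0.026, 0.001, -0.0]
contact_force: [0.0, -0.8, -0.7]
grip_width: 0.453
grip_force: 30.0
```

```bash
python3 -c "
from h import *
go((.5407,.3839,.2065,-87))"
```

```text
t 16.7 p [0.541  0.383  0.2214] A -87.1 tilt [0.0019 0.0007] grip 0.453 29.99956234968508 F [ 0.  -0.8 -0.7]
shift [-0.0003 -0.0009  0.0149] turn [-0.0006 -0.0019 -0.0011] rows 0.4 0.0
```

Emit:
arm_command:
  steps:
    - [[0, 0, 0.006, 0, 0, 0, 0], [0, 0, 0.01, 0, 0, 0, 0], [0, 0, 0.012, 0, 0, 0, 0], [0, 0, 0.013, 0, 0, 0, 0], [0, 0, 0.014, 0, 0, 0, 0], [0, 0, 0.0145, 0, 0, 0, 0], [0, 0, 0.015, 0, 0, 0, 0], [0, 0, 0.015, 0, 0, 0, 0], [0, 0, 0.015, 0, 0, 0, 0]]

```text
time_s: 17.42
ee_pos: [0.5407, 0.384, 0.2069]
eef_rot: [1.0, 0.026, 0.001, -0.001]
contact_force: [0.3, 1.1, -1.6]
grip_width: 0.447
grip_force: 30.0
```

Emit:
arm_command:
  steps:
    - [[0, 0, 0.0005, 0, 0, 0, 0], [0, 0, 0.001, 0, 0, 0, 0], [0, 0, 0.001, 0, 0, 0, 0], [0, 0, 0.001, 0, 0, 0, 0]]

```text
time_s: 17.75
ee_pos: [0.5408, 0.384, 0.2065]
eef_rot: [1.0, 0.026, 0.002, -0.001]
contact_force: [-2.7, -0.8, 4.7]
grip_width: 0.453
grip_force: 30.0
```

Contact. Release it and rise.

Emit:
arm_command:
  steps:
    - [[0, 0, 0, 0, 0, 0, 0.6], [0, 0, 0, 0, 0, 0, 0.6], [0, 0, 0, 0, 0, 0, 0.6], [0, 0, 0, 0, 0, 0, 0.65], [0, 0, -0.015, 0, 0, 0, 0.7], [0, 0, -0.04, 0, 0, 0, 0.75], [0, 0, -0.075, 0, 0, 0, 1], [0, 0, -0.11, 0, 0, 0, 1], [0, 0, -0.125, 0, 0, 0, 1], [0, 0, -0.125, 0, 0, 0, 1], [0, 0, -0.125, 0, 0, 0, 1], [0, 0, -0.125, 0, 0, 0, 1]]

```text
time_s: 18.75
ee_pos: [0.54, 0.3835, 0.33]
eef_rot: [1.0, 0.026, 0.001, -0.0]
contact_force: [-0.3, -0.4, -0.3]
grip_width: 0.991
grip_force: 0.0
```

```bash
python3 -c "
from h import *
go((.451,-.119,.31,-98),(.451,-.119,.202,-98))
print(arm.read_state()['joints'])"
```

```text
t 18.8 p [0.54   0.3835 0.33  ] A -87.0 tilt [0.0015 0.0007] grip 0.991 0.0 F [-0.3 -0.4 -0.3]
shift [-0.1151  0.4972  0.0195] turn [-0.0008 -0.0014  0.1919] rows 12.2 1.5
shift [-0.1153  0.4973  0.1275] turn [-0.0008 -0.0014  0.1919] rows 12.6 1.5
[ 4.98681989e-01  3.64803106e-01  1.49266044e+00 -9.15962624e-05
  1.28251557e+00  2.01726980e+00]
```

Emit:
arm_command:
  steps:
    - [[-0.008, 0.035, 0, 0, 0, 0.03, 1], [-0.017, 0.075, 0.005, 0, 0, 0.06, 1], [-0.026, 0.115, 0.01, 0, 0, 0.09, 1], [-0.035, 0.155, 0.015, 0, 0, 0.12, 1], [-0.044, 0.194, 0.02, 0, 0, 0.15, 1], [-0.053, 0.234, 0.02, 0, 0, 0.19, 1], [-0.062, 0.274, 0.02, 0, 0, 0.192, 1], [-0.071, 0.313, 0.02, 0, 0, 0.192, 1], [-0.08, 0.352, 0.02, 0, 0, 0.192, 1], [-0.089, 0.391, 0.02, 0, 0, 0.192, 1], [-0.098, 0.43, 0.02, 0, 0, 0.192, 1], [-0.106, 0.465, 0.02, 0, 0, 0.192, 1], [-0.112, 0.487, 0.02, 0, 0, 0.192, 1], [-0.115, 0.497, 0.02, 0, 0, 0.192, 1], [-0.115, 0.497, 0.02, 0, 0, 0.192, 1], [-0.115, 0.497, 0.02, 0, 0, 0.192, 1], [-0.115, 0.497, 0.02, 0, 0, 0.192, 1]]

```text
time_s: 20.17
ee_pos: [0.4515, -0.1174, 0.3091]
eef_rot: [0.998, -0.069, 0.001, -0.001]
contact_force: [0.0, 0.6, 0.2]
grip_width: 0.999
grip_force: 0.0
```

```bash
python3 -c "
from h import *
go((.451,-.119,.202,-98))
import cv2
s=vision.grab_frame('side')
cv2.imwrite('pics/a3.png',cv2.resize(s[80:480,240:440,::-1],None,fx=1.5,fy=1.5))
"
```

```text
t 20.2 p [ 0.4515 -0.1174  0.3091] A -98.0 tilt [0.0015 0.0026] grip 0.999 0.0 F [0.  0.6 0.2]
shift [-0.0004  0.0019  0.1071] turn [-0.0028 -0.0011  0.0006] rows 2.6 0.0
```

View pics/a3.png

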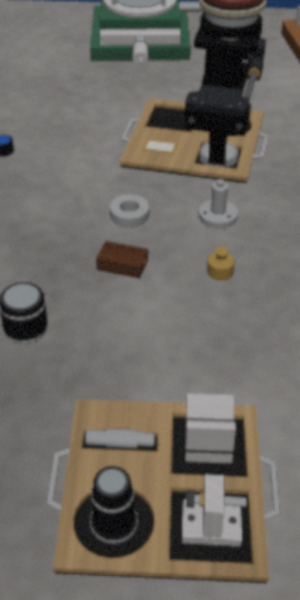

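The shaft tray is complete: V-block, end stop and slim lens all stand in their wells, shaft in its slot. The gripper is in line above the arbor (crop 217,200).

Emit:
arm_command:
  steps:
    - [[0, 0.001, 0.035, -0.002, 0, 0, 1], [0, 0.001, 0.065, -0.002, 0, 0, 1], [0, 0.001, 0.09, -0.002, 0, 0, 1], [0, 0.001, 0.103, -0.002, 0, 0, 1], [0, 0.001, 0.107, -0.002, 0, 0, 1], [0, 0.001, 0.107, -0.002, 0, 0, 1], [0, 0.001, 0.107, -0.002, 0, 0, 1], [0, 0.001, 0.107, -0.002, 0, 0, 0.8], [0, 0.001, 0.107, -0.002, 0, 0, 0.6], [0, 0.001, 0.107, -0.002, 0, 0, 0.5], [0, 0.001, 0.107, -0.002, 0, 0, 0.4], [0, 0.001, 0.107, -0.002, 0, 0, 0.3], [0, 0.001, 0.107, -0.002, 0, 0, 0.2], [0, 0.001, 0.107, -0.002, 0, 0, 0.1], [0, 0.001, 0.107, -0.002, 0, 0, 0], [0, 0.001, 0.107, -0.002, 0, 0, 0], [0, 0.001, 0.107, -0.002, 0, 0, 0], [0, 0.001, 0.107, -0.002, 0, 0, 0], [0, 0.001, 0.107, -0.002, 0, 0, 0]]

```text
time_s: 21.8
ee_pos: [0.4517, -0.1192, 0.2028]
eef_rot: [0.998, -0.07, 0.001, 0.0]
contact_force: [0.2, 1.1, -0.9]
grip_width: 0.235
grip_force: 30.0
```

```bash
python3 -c "
from h import *
go((.535,-.3702,.30,-98),(.535,-.3702,.207,-98))"
```

```text
t 21.8 p [ 0.4517 -0.1192  0.2028] A -98.0 tilt [ 0.0024 -0.0002] grip 0.235 29.998701370786875 F [ 0.2  1.1 -0.9]
shift [ 0.1177  0.2369 -0.097 ] turn [-0.0001 -0.0024 -0.0002] rows 6.8 0.0
shift [ 0.1175  0.2369 -0.004 ] turn [-0.0001 -0.0024 -0.0002] rows 6.3 0.0
```

Emit:
arm_command:
  steps:
    - [[0, 0, -0.015, 0, 0, 0, 0], [0, 0, -0.04, 0, 0, 0, 0], [0, 0, -0.07, 0, 0, 0, 0], [0.005, 0.01, -0.09, 0, 0, 0, 0], [0.015, 0.03, -0.097, 0, 0, 0, 0], [0.03, 0.061, -0.097, 0, 0, 0, 0], [0.046, 0.092, -0.097, 0, 0, 0, 0], [0.062, 0.124, -0.097, 0, 0, 0, 0], [0.077, 0.156, -0.097, 0, 0, 0, 0], [0.093, 0.188, -0.097, 0, 0, 0, 0], [0.106, 0.214, -0.097, 0, 0, 0, 0], [0.114, 0.23, -0.097, 0, 0, 0, 0], [0.1175, 0.237, -0.097, 0, 0, 0, 0], [0.1175, 0.237, -0.09, 0, 0, 0, 0], [0.1175, 0.237, -0.07, 0, 0, 0, 0], [0.1175, 0.237, -0.045, 0, 0, 0, 0], [0.1175, 0.237, -0.028, 0, 0, 0, 0], [0.1175, 0.237, -0.02, 0, 0, 0, 0], [0.1175, 0.237, -0.02, 0, 0, 0, 0], [0.1175, 0.237, -0.02, 0, 0, 0, 0]]

```text
time_s: 23.47
ee_pos: [0.5349, -0.3694, 0.2228]
eef_rot: [0.998, -0.069, 0.001, -0.0]
contact_force: [0.3, -0.1, -2.8]
grip_width: 0.241
grip_force: 30.0
```

Emit:
arm_command:
  steps:
    - [[0, 0, 0.006, 0, 0, 0, 0], [0, 0, 0.01, 0, 0, 0, 0], [0, 0, 0.012, 0, 0, 0, 0], [0, 0, 0.0125, 0, 0, 0, 0], [0, 0, 0.013, 0, 0, 0, 0], [0, 0, 0.013, 0, 0, 0, 0], [0, 0, 0.013, 0, 0, 0, 0]]

```text
time_s: 24.05
ee_pos: [0.5352, -0.3705, 0.2104]
eef_rot: [0.998, -0.07, 0.001, 0.0]
contact_force: [-0.0, -0.1, -3.5]
grip_width: 0.238
grip_force: 30.0
```

```bash
python3 -c "
from h import *
go((.535,-.3702,.2078,-98))"
```

```text
t 24.1 p [ 0.5352 -0.3705  0.2104] A -98.0 tilt [ 0.0027 -0.0008] grip 0.238 30.000179742928594 F [-0.  -0.1 -3.5]
shift [-0.0002 -0.0003  0.0026] turn [ 0.0004 -0.0028 -0.0001] rows 0.1 0.0
```

Emit:
arm_command:
  steps:
    - [[0, 0, 0.001, 0, 0, 0, 0], [0, 0, 0.0015, 0, 0, 0, 0], [0, 0, 0.002, 0, 0, 0, 0], [0, 0, 0.0025, 0, 0, 0, 0], [0, 0, 0.003, 0, 0, 0, 0], [0, 0, 0.003, 0, 0, 0, 0], [0, 0, 0.003, 0, 0, 0, 0]]

```text
time_s: 24.63
ee_pos: [0.5351, -0.3704, 0.2078]
eef_rot: [0.998, -0.07, 0.001, 0.0]
contact_force: [-4.0, 2.9, 3.9]
grip_width: 0.237
grip_force: 30.0
```

Emit:
arm_command:
  steps:
    - [[0, 0, 0, 0, 0, 0, 0.45], [0, 0, 0, 0, 0, 0, 0.45], [0, 0, 0, 0, 0, 0, 0.5], [0, 0, 0, 0, 0, 0, 0.5], [0, 0, -0.015, 0, 0, 0, 0.5], [0, 0, -0.04, 0, 0, 0, 0.6], [0, 0, -0.075, 0, 0, 0, 1], [0, 0, -0.11, 0, 0, 0, 1], [0, 0, -0.12, 0, 0, 0, 1], [0, 0, -0.12, 0, 0, 0, 1], [0, 0, -0.12, 0, 0, 0, 1], [0, 0, -0.12, 0, 0, 0, 1]]

```text
time_s: 25.63
ee_pos: [0.5343, -0.3699, 0.3259]
eef_rot: [0.998, -0.07, 0.0, -0.0]
contact_force: [-0.4, -0.1, 0.2]
grip_width: 0.937
grip_force: 0.0
```

```bash
python3 -c "
from h import *
go((.6832,.1276,.30,-98),(.6832,.1276,.198,-98))"
```

```text
t 25.6 p [ 0.5343 -0.3699  0.3259] A -98.0 tilt [0.0009 0.0008] grip 0.937 0.0 F [-0.4 -0.1  0.2]
shift [ 0.0781 -0.5134  0.0264] turn [-0.0009 -0.0007 -0.0001] rows 12.5 0.0
shift [ 0.0781 -0.5133  0.1284] turn [-0.0009 -0.0007 -0.0001] rows 12.8 0.0
```

Emit:
arm_command:
  steps:
    - [[0.005, -0.035, 0, 0, 0, 0, 1], [0.011, -0.075, 0.005, 0, 0, 0, 1], [0.017, -0.115, 0.01, 0, 0, 0, 1], [0.023, -0.155, 0.015, 0, 0, 0, 1], [0.03, -0.195, 0.02, 0, 0, 0, 1], [0.036, -0.235, 0.025, 0, 0, 0, 1], [0.042, -0.275, 0.026, 0, 0, 0, 1], [0.048, -0.315, 0.026, 0, 0, 0, 1], [0.054, -0.355, 0.026, 0, 0, 0, 1], [0.06, -0.395, 0.026, 0, 0, 0, 1], [0.066, -0.435, 0.026, 0, 0, 0, 1], [0.072, -0.475, 0.026, 0, 0, 0, 1], [0.076, -0.502, 0.026, 0, 0, 0, 1], [0.078, -0.5134, 0.026, 0, 0, 0, 1], [0.078, -0.5134, 0.026, 0, 0, 0, 1], [0.078, -0.5134, 0.026, 0, 0, 0, 1], [0.078, -0.5134, 0.026, 0, 0, 0, 1]]

```text
time_s: 27.05
ee_pos: [0.6831, 0.1256, 0.3]
eef_rot: [0.998, -0.07, 0.0, 0.001]
contact_force: [0.2, -0.9, -0.9]
grip_width: 0.996
grip_force: 0.0
```

```bash
python3 -c "
from h import *
go((.6832,.1276,.198,-98))
import cv2
s=vision.grab_frame('side')
cv2.imwrite('pics/a4.png',cv2.resize(s[100:330,190:440,::-1],None,fx=2,fy=2))
"
```

```text
t 27.1 p [0.6831 0.1256 0.3   ] A -98.1 tilt [ 0.0001 -0.0015] grip 0.996 0.0 F [ 0.2 -0.9 -0.9]
shift [-0.0002 -0.0021  0.102 ] turn [ 0.0014 -0.0003 -0.0011] rows 2.4 0.0
```

View pics/a4.png

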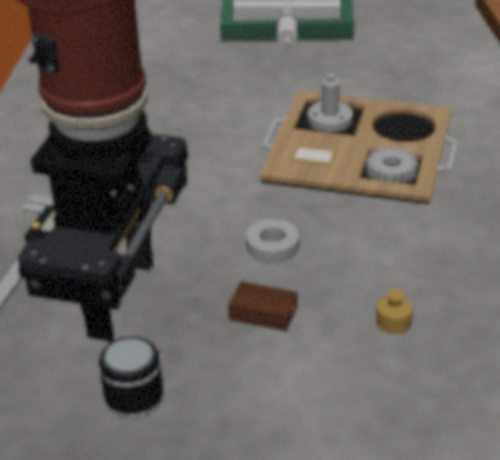

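```bash
python3 -c "
from h import *
print(proj('side',[[.690,.175,.118],[.683,.1276,.056]]), atz('side',[[254.75,277.5]],.056))"
```

```text
[[239.49030289 267.88078882]
 [253.28599299 275.67812251]] [[0.67938517 0.13201295 0.056     ]]
```

The gripper's front fingertip projects to (239.5,267.9), matching the picture (239,267.5), so the line-up is right. The arbor stands in its well.

Emit:
arm_command:
  steps:
    - [[-0.001, -0.002, 0.035, 0, 0, 0, 1], [-0.001, -0.002, 0.065, 0, 0, 0, 1], [-0.001, -0.002, 0.088, 0, 0, 0, 1], [-0.001, -0.002, 0.099, 0, 0, 0, 1], [-0.001, -0.002, 0.102, 0, 0, 0, 1], [-0.001, -0.002, 0.102, 0, 0, 0, 1], [-0.001, -0.002, 0.102, 0, 0, 0, 1], [-0.001, -0.002, 0.102, 0, 0, 0, 0.9], [-0.001, -0.002, 0.102, 0, 0, 0, 0.8], [-0.001, -0.002, 0.102, 0, 0, 0, 0.7], [-0.001, -0.002, 0.102, 0, 0, 0, 0.6], [-0.001, -0.002, 0.102, 0, 0, 0, 0.5], [-0.001, -0.002, 0.102, 0, 0, 0, 0], [-0.001, -0.002, 0.102, 0, 0, 0, 0], [-0.001, -0.002, 0.102, 0, 0, 0, 0], [-0.001, -0.002, 0.102, 0, 0, 0, 0], [-0.001, -0.002, 0.102, 0, 0, 0, 0], [-0.001, -0.002, 0.102, 0, 0, 0, 0]]

```text
time_s: 28.6
ee_pos: [0.6832, 0.1293, 0.1995]
eef_rot: [0.998, -0.07, 0.001, 0.0]
contact_force: [-1.9, 0.8, 3.8]
grip_width: 0.638
grip_force: 30.0
```

```bash
python3 -c "
from h import *
go((.442,-.3572,.30,-98),(.442,-.3572,.203,-98))"
```

```text
t 28.6 p [0.6832 0.1293 0.1995] A -98.0 tilt [ 0.0026 -0.0006] grip 0.638 29.99910248676315 F [-1.9  0.8  3.8]
shift [-0.1708  0.5153 -0.1008] turn [ 0.0002 -0.0026 -0.    ] rows 13.2 0.0
shift [-0.1711  0.5153 -0.0038] turn [ 0.0002 -0.0026 -0.    ] rows 13.0 0.0
```

Emit:
arm_command:
  steps:
    - [[0, 0, -0.015, 0, 0, 0, 0], [0, 0, -0.04, 0, 0, 0, 0], [0, 0, -0.07, 0, 0, 0, 0], [-0.003, 0.01, -0.092, 0, 0, 0, 0], [-0.012, 0.035, -0.101, 0, 0, 0, 0], [-0.023, 0.07, -0.101, 0, 0, 0, 0], [-0.035, 0.106, -0.101, 0, 0, 0, 0], [-0.048, 0.144, -0.101, 0, 0, 0, 0], [-0.061, 0.183, -0.101, 0, 0, 0, 0], [-0.074, 0.222, -0.101, 0, 0, 0, 0], [-0.087, 0.261, -0.101, 0, 0, 0, 0], [-0.1, 0.3, -0.101, 0, 0, 0, 0], [-0.113, 0.339, -0.101, 0, 0, 0, 0], [-0.126, 0.378, -0.101, 0, 0, 0, 0], [-0.139, 0.417, -0.101, 0, 0, 0, 0], [-0.151, 0.453, -0.101, 0, 0, 0, 0], [-0.16, 0.483, -0.101, 0, 0, 0, 0], [-0.168, 0.505, -0.101, 0, 0, 0, 0], [-0.171, 0.515, -0.101, 0, 0, 0, 0], [-0.171, 0.515, -0.101, 0, 0, 0, 0]]

```text
time_s: 30.27
ee_pos: [0.4407, -0.3587, 0.3003]
eef_rot: [0.997, -0.071, 0.001, 0.0]
contact_force: [0.4, 1.5, -2.1]
grip_width: 0.632
grip_force: 30.0
```

Emit:
arm_command:
  steps:
    - [[0, 0, 0, 0, 0, 0, 0], [0, 0, 0.015, 0, 0, 0, 0], [0, 0, 0.04, 0, 0, 0, 0], [0, 0, 0.065, 0, 0, 0, 0], [0, 0, 0.08, 0, 0, 0, 0], [0, 0, 0.085, 0, 0, 0, 0], [0, 0, 0.085, 0, 0, 0, 0], [0, 0, 0.085, 0, 0, 0, 0]]

```text
time_s: 30.93
ee_pos: [0.4429, -0.3562, 0.2156]
eef_rot: [0.998, -0.069, 0.001, 0.0]
contact_force: [0.8, -0.2, -1.3]
grip_width: 0.634
grip_force: 30.0
```

```bash
python3 -c "
from h import *
go((.442,-.3572,.2045,-98))"
```

```text
t 30.9 p [ 0.4429 -0.3562  0.2156] A -97.9 tilt [ 0.0029 -0.0007] grip 0.634 29.999744865344837 F [ 0.8 -0.2 -1.3]
shift [-0.0007  0.0011  0.0111] turn [ 0.0003 -0.0029  0.0014] rows 0.3 0.0
```

Emit:
arm_command:
  steps:
    - [[0, 0.001, 0.004, 0, 0, 0, 0], [0, 0.001, 0.007, 0, 0, 0, 0], [0, 0.001, 0.0085, 0, 0, 0, 0], [0, 0.001, 0.0095, 0, 0, 0, 0], [0, 0.001, 0.01, 0, 0, 0, 0], [0, 0.001, 0.0105, 0, 0, 0, 0], [0, 0.001, 0.011, 0, 0, 0, 0], [0, 0.001, 0.011, 0, 0, 0, 0], [0, 0.001, 0.011, 0, 0, 0, 0]]

```text
time_s: 31.68
ee_pos: [0.4419, -0.358, 0.2045]
eef_rot: [0.998, -0.07, 0.001, 0.0]
contact_force: [-2.3, 2.3, 4.4]
grip_width: 0.633
grip_force: 30.0
```

Emit:
arm_command:
  steps:
    - [[0, 0, 0, 0, 0, 0, 0.8], [0, 0, 0, 0, 0, 0, 0.8], [0, 0, 0, 0, 0, 0, 0.8], [0, 0, 0, 0, 0, 0, 0.8], [0, 0, 0, 0, 0, 0, 0.8], [0, 0, -0.015, 0, 0, 0, 0.8], [0, 0, -0.04, 0, 0, 0, 0.85], [0, 0, -0.075, 0, 0, 0, 0.9], [0, 0, -0.11, 0, 0, 0, 1], [0, 0, -0.12, 0, 0, 0, 1], [0, 0.04, -0.12, 0, 0, 0, 1], [0, 0.08, -0.12, 0, 0, 0, 1], [0, 0.12, -0.12, 0, 0, 0, 1], [0, 0.15, -0.12, 0, 0, 0, 1], [0, 0.18, -0.12, 0, 0, 0, 1], [0, 0.2, -0.12, 0, 0, 0, 1], [0, 0.2, -0.12, 0, 0, 0, 1], [0, 0.2, -0.12, 0, 0, 0, 1]]

```text
time_s: 33.18
ee_pos: [0.4131, -0.5567, 0.323]
eef_rot: [0.998, -0.071, 0.001, -0.0]
contact_force: [-0.4, 0.3, -1.1]
grip_width: 1.001
grip_force: 0.0
```

```bash
python3 -c "
from h import *
import cv2
s=vision.grab_frame('side');t=vision.grab_frame('top')
a=cv2.resize(s[120:480,250:450],None,fx=1.6,fy=1.6); b=cv2.resize(t[215:350,90:560],(500,144)); 
c=np.zeros((576,800,3),np.uint8); c[:,:320]=a[:576,:320]
c[:240,325:725]=cv2.resize(t[215:287+63,90:225],(400,400))[:240] if 0 else 0
c[:285,325:610]=cv2.resize(t[215:350,90:225],(285,285)); c[290:575,325:610]=cv2.resize(t[215:350,425:560],(285,285))
cv2.imwrite('pics/end.png',c[:,:,::-1])
"
```

```text
(no output)
```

View pics/end.png

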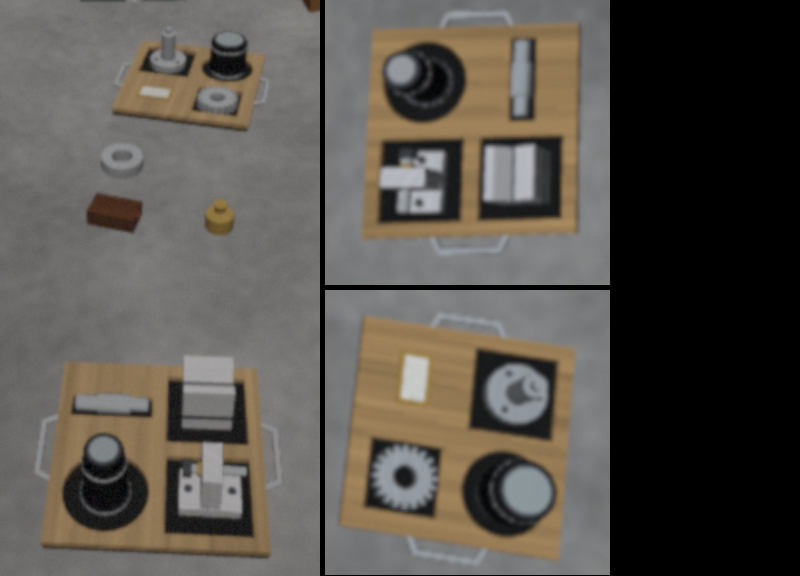

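All five pieces stand upright and centred in their wells, and the shaft and gear look undisturbed in their trays.

```bash
python3 -c "
from bench import job
print(job.hand_in())"
```

```text
the job is handed in; nothing more can be done
None
```

Both kits are made up and the job is handed in at about 33 s: all five pieces stand upright in their wells, and the shaft and gear are still in their trays.

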